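Set a culture dish on the colony counter and lock the magnifier over it

ROBOT

A 7-joint arm with a two-finger parallel gripper is mounted at the origin on the work surface. World frame = base frame: x ahead of the robot, y to its left, z up, the work surface at z = 0. Lengths are in m, angles in rad, forces in N, time in s.
With the tool pointing down it reaches from about 0.425 to 0.825 m from the base axis. Payload 3.6 kg.
Tool frame: the origin (TCP) lies midway between the tips of the shut fingers; the grasp point (between the pads) lies 19 mm behind it; z points along the fingers, y is the line along which they close (so a half turn about z gives the same grasp; the last joint's range is limited). The gripper opens to 85 mm and grips with 20 to 120 N. Pads are 22 mm wide; open, the fingers measure 114 mm over their backs; the gripper's body (76 mm by 85 mm) begins 54 mm behind the grasp point. The pads swing forward as they close: fully open they stand 13 mm farther back than shut.
Start: joints at [1.321, 0.615, -0.013, 1.423, 0.008, 1.103, -0.04], TCP at [0.144, -0.634, 0.231] pointing down, gripper open.
Joint ranges: [-3.12, 3.12], [-0.3, 2.06], [-1.34, 1.32], [0.26, 2.42], [-1.36, 4.5], [0.01, 1.98], [-2.84, 2.84]. Speed limits (rad/s): [2.79, 2.79, 3.14, 3.14, 3.14, 3.14, 3.14].

INTERFACE

Orientations are given as a unit quaternion [x, y, z, w].
In Python, from bench import get_obs, capture, hand_in, look_for, regions_of, spot_point gives the robot as it stands.
- The arm moves only by the tool servo_tool, never from a script. Its argument "moves" is a list of rows, each a list of 7 numbers: the shift along the world's x, y, z in m, then the turn, a rotation vector about the world's x, y, z in rad, then the opening, from 0 (shut) to 1 (fully open). A call has 1 to 10 rows; each row shifts and turns the commanded pose from where the row before left it; what a row does not reach is not made up. A row lasts 1/10 s, in which the tool goes at most 50 mm and 8.59 degrees, less where a joint would pass 70% of its speed; a pose out of reach is approached as far as the arm can. A call is refused whole if a number of a shift passes 0.05 or a number of a turn 0.15, either way. A call with a gripper value outside its range is refused whole. The fingers move at their own pace and stop on an object; "force" is the grip in N (left out, the last holds). Time passes only in rows, so rows that do not move let the fingers close. It gives the time, the measured TCP pose, the force, the opening and the grip force at its end, in the units of the state.
- get_obs(): the state, without advancing time (a new reading comes with each control period).
- capture(name): name is "scene" or "top" or "wrist"; returns a dict with "pixels" (420x560x3 uint8, blue, green, red), "fov_y" (degrees; the focal length in pixels is half the picture's height over the tangent of half this angle, whatever the lens; pixels are square), "cx", "cy" (the principal point, pixels), "origin" and "orientation" of the camera in the world. Camera axes: x right, y down, z forward; pixel columns grow to the right and rows downward; lengths in m; the calibration is good to about 2 mm. A picture is of the moment at which its call begins. There is no depth.
- hand_in(): hands the job in; it is judged then, once.
Trained networks look in a picture, given as the dict that the camera call returned (one of the last four; its "shot" number tells which), for a name from the list of things; names that differ only in an ending like _2 or _b are one class to them, and where a whole thing is asked for, a point or a joint stands for the part that bears it (a point fixed in the world has none). Each returns a list of dicts, best first, with "p" (0 to 1); they miss things now and then, are a little off and sometimes report something else, mostly with a low value. They report only what shows in the picture. A call takes as long as a camera call. They do not tell look-alikes from the thing itself.
- look_for(query, picture): "point" ([row, column] as shares, 0 to 1, of the picture: columns of its width, rows of its height, amid what is visible of it).
- regions_of(query, picture): "mask" (420x560 bool, what is visible of it) and "point" ([row, column] as shares, 0 to 1, of the picture: columns of its width, rows of its height, amid what is visible of it).
- spot_point(query, picture): "point" ([row, column] as shares, 0 to 1, of the picture: columns of its width, rows of its height: a listed point, or the origin of a listed thing).
The state is a dict: "t": time; "joints": joint angles; "dq": joint speeds; "effort": joint torques, N m; "ee_pos": TCP position; "tcp_rot": TCP orientation; "contact_force": force on the tool from outside, world axes, zero at the start; "torque": the same for the moment, N m; "finger_gap": finger opening in m; "grip_force": force on a finger pad.
Only numpy, scipy, OpenCV 4.12 (cv2) and the standard library are available. Lean on these libraries where they do the work, as an engineer would, in place of code of your own. Each camera call takes 0.05 s, during which the arm holds its last target. There are 200 camera calls.

TASK

Set the dish of pink medium down gently in the middle of the colony counter's lit stage. Then bring the parked magnifier over it: pull its red T-handle straight up and twist it a quarter turn so that it stays out by itself when you let go, swing the arm in until the lens is over the stage, and twist the handle back so that the locking pin drops fully home and holds the arm there. Leave the other two dishes and the bottle beside them where they stand.

Things in the scene. Friction and masses are not known exactly. Their poses are not given: they have to be found in the camera images.
- dish_pink: closed round culture dish with clear lid and pink medium, a single rigid piece 60 mm in diameter and 16 mm tall, about 35 g. It stands on the bench. Origin: centre of its underside; z up when upright
- dish_yellow: the same dish with yellow medium; not to be disturbed. Which dish stands at which of three spots on the left of the bench changes; neighbours leave at least 40 mm clear
- dish_green: the same dish with green medium; not to be disturbed
- stage_center (a point): centre of the lit stage: a flat opal disc 120 mm wide with a printed 70 mm ring around its centre, flush with the top of the white counter housing (290 x 280 mm, top 80 mm above the bench). The counter is fixed; its place and yaw change from run to run. The point's x axis points from the stage to the arm's post (170 mm away), z up
- pivot (a point): upright axis of the magnifier arm, on top of the fixed index plate (a fan-shaped aluminium plate 8 mm thick reaching 76 mm from the axis, on a 26 mm post at the rear of the housing), 188 mm above the bench. The plate has two holes 10 mm wide, 60 mm from this axis: one for the counting position, one for the parked position
- mag_arm (a joint): angle of the magnifier arm about the upright axis through point pivot, rad, counter-clockwise from above positive. 0: the lens is exactly over the stage. Parked at the start in the other hole, near 1.31. End stops at -0.27 and 1.58. Slight friction (0.08 N m): it stays where it is left. With the pin home it is locked, with 0.02 rad of play either way
- lens_center (a point): centre of the magnifier's clear lens in its black round frame, 116 mm wide and 14 mm thick, 170 mm from the pivot axis, about 197 mm above the bench
- peg_top (a point): top centre of the blue upright grip peg on the side of the lens frame, a cylinder 16 mm in diameter standing 37 mm above the frame; its top is 240 mm above the bench, 181 mm from the pivot axis. To swing the arm, grip it from above and lead it round the pivot axis
- t_top (a point): top centre of the red T-handle of the locking pin, on the arm 60 mm from the pivot axis. Bar 44 mm long (point x axis), 12 mm thick (y), 18 mm tall, top 249.5 mm above the bench when home; home it points along the arm to the pivot. Below the bar is an 11 mm stem, then a notched steel sleeve 31 mm wide, its top 9 mm below the bar when home: keep the fingertips above the sleeve
- pin (a joint): lift of locking pin and T-handle, m. 0: home, 7 mm deep in a hole. Spring: 8 N at 0, 11.5 N at 0.014. Stop 0.015. Must be lifted past 0.0115 to twist away from home; a quarter turn round and let go, it rests in a shallow notch at 0.009, pin 2 mm clear of the plate; lift past 0.0115 to twist back. Beside a hole the pin rides on the plate at 0.007; its round tip finds the hole within 0.04 rad
- t_handle (a joint): twist of the T-handle, rad, counter-clockwise from above positive. 0: home, bar along the arm. It can be twisted either way; near 1.57 or -1.57 (bar across the arm) it stays out. Stops at 1.78 and -1.78. The notches take it in within about 0.15 rad and leave it that much play
- bottle0: clear glass bottle with a brown paper cap, 70 mm in diameter, 131 mm tall, standing beside the dishes; not to be disturbed. Origin: centre of its underside
Mind the look-alikes: they are no part of the job. Leave any black or purple look-alike of the dish_pink alone.

How it is judged:
On the way, in this order (a step that is already met when the one before it is completed fails the run):
1. the pink dish stands on the stage, centred within 12 mm, and is let go (horizontal distance between dish_pink and stage_center below 0.012 m and z of dish_pink in the frame of stage_center below 0.004 m and angle between dish_pink's own z axis and vertical below 0.05 rad and contact force between the fingers and dish_pink below 0.05 N), for 0.2 s.
2. the T-handle is pulled and twisted and stays out by itself, not touched (value of joint pin above 0.0075 m and (value of joint t_handle above 1.25 rad or value of joint t_handle below -1.25 rad) and contact force between the fingers and pin below 0.05 N), for 0.2 s.
At the end, for the whole second after the job is handed in: the magnifier arm is locked over the stage (within 0.03 rad of the counting position), its pin fully home (within 2 mm) with the T-handle twisted back (within 0.25 rad of the arm's line); the pink dish stands flat and still on the stage, within 12 mm of its centre (value of joint mag_arm between -0.03 and 0.03 rad and value of joint pin below 0.002 m and value of joint t_handle between -0.25 and 0.25 rad and horizontal distance between dish_pink and stage_center below 0.012 m and z of dish_pink in the frame of stage_center between -0.004 and 0.004 m and angle between dish_pink's own z axis and vertical below 0.05 rad and linear speed of dish_pink below 0.02 m/s and velocity of joint mag_arm between -0.05 and 0.05 rad/s); the robot touches nothing.
It fails at once if the pink dish is dropped (falls unheld faster than 0.5 m/s) (linear speed of dish_pink above 0.5 m/s and contact force between the fingers and dish_pink below 0.01 N).
It fails at once if another dish is moved more than 20 mm (distance of any of dish_yellow, dish_green from where it was at the start of the episode above 0.02 m).
It fails at once if the bottle beside the dishes is moved more than 20 mm (distance of bottle0 from where it was at the start of the episode above 0.02 m).
It also fails if it takes over 72 s, if anything falls off the work surface, if the arm or the gripper's body presses on something with over 40 N, if the wrist force passes 120 N, or if a joint passes its speed limit or range.

## Working session

There is one attempt and no reset: what is moved stays moved. The work goes in short steps, Python scripts to look and compute and a tool call to move; the robot and the scene stay as the last step left them, time stands still between calls to the robot, and variables do not carry over. Pictures are saved under pics/ and viewed, at most 10 in all, crops included, and the job is handed in when it is done.

Besides the shell and the picture viewer there is one more tool, called after "Emit:" in YAML: its name, and indented under it one key for each argument. servo_tool: Moves the arm, as the interface text tells. Its arguments: {"type":"object","properties":{"moves":{"type":"array","items":{"type":"array","items":{"type":"number"}}},"force":{"type":"number"}},"required":["moves"]}

```bash
ls; mkdir -p pics; cat > h.py <<'E'
import numpy as np, cv2
from scipy.spatial.transform import Rotation as R
from bench import *
def cam(c):
    f=c['pixels'].shape[0]/2/np.tan(np.radians(c['fov_y'])/2)
    return f,R.from_quat(c['orientation']).as_matrix(),np.array(c['origin'])
def at_z(c,pt,z):
    f,M,o=cam(c); r,cc=pt[0]*420,pt[1]*560
    d=M@np.array([(cc-c['cx'])/f,(r-c['cy'])/f,1]); return o+d*(z-o[2])/d[2]
def proj(c,p):
    f,M,o=cam(c); q=M.T@(np.array(p)-o); return c['cx']+f*q[0]/q[2],c['cy']+f*q[1]/q[2]
Z=dict(dish_pink=0,dish_yellow=0,dish_green=0,stage_center=.08,pivot=.188,lens_center=.197,peg_top=.24,t_top=.2495,bottle0=0)
E
python3 - <<'E'
from h import *
np.set_printoptions(precision=4,suppress=True)
ims=[]
for n in ('scene','top'):
    c=capture(n); ims.append(c['pixels']); cv2.imwrite(f'pics/{n}0.png',c['pixels'])
    print(n,c['origin'],c['fov_y'])
    for q,z in Z.items():
        for s in spot_point(q,c)[:3]: print(q,round(s['p'],2),np.round(np.array(s['point'])*[420,560]),at_z(c,s['point'],z))
o=get_obs();print(o['t'],o['ee_pos'],o['tcp_rot'],o['finger_gap'])
E
```

```text
pics
scene [1.2058 0.3006 0.6543] 56.39774032463134
dish_pink 0.93 [287. 412.] [0.4957 0.4745 0.    ]
dish_pink 0.92 [315. 416.] [ 0.5806  0.4776 -0.    ]
dish_pink 0.66 [300. 363.] [0.5613 0.3657 0.    ]
dish_yellow 0.79 [298. 298.] [0.5844 0.2207 0.    ]
dish_green 0.88 [257. 321.] [0.4342 0.2563 0.    ]
stage_center 0.58 [232. 169.] [ 0.5137 -0.111   0.08  ]
pivot 0.76 [234. 123.] [ 0.6711 -0.1183  0.188 ]
lens_center 0.94 [213.  60.] [ 0.6437 -0.2744  0.197 ]
peg_top 0.65 [178.  81.] [ 0.5668 -0.2651  0.24  ]
t_top 0.59 [204.  91.] [ 0.6675 -0.1724  0.2495]
bottle0 0.6 [258. 369.] [0.4105 0.375  0.    ]
top [0.338  0.1925 1.2147] 45.17913005305454
dish_pink 0.8 [200. 159.] [0.5908 0.4742 0.    ]
dish_pink 0.68 [213. 204.] [0.558  0.3633 0.    ]
dish_pink 0.59 [241. 151.] [0.4886 0.4869 0.    ]
dish_yellow 0.57 [202. 259.] [0.5882 0.2293 0.    ]
dish_green 0.79 [265. 244.] [0.4346 0.2615 0.    ]
dish_green 0.56 [168. 495.] [ 0.6851 -0.3613  0.    ]
dish_green 0.3 [276. 192.] [0.4062 0.3837 0.    ]
stage_center 0.75 [230. 403.] [ 0.5126 -0.1043  0.08  ]
pivot 0.76 [143. 418.] [ 0.6828 -0.1134  0.188 ]
lens_center 0.59 [166. 497.] [ 0.633  -0.2763  0.197 ]
peg_top 0.79 [190. 501.] [ 0.5707 -0.26    0.24  ]
peg_top 0.68 [167. 495.] [ 0.6186 -0.2529  0.24  ]
bottle0 0.8 [277. 190.] [0.4034 0.3888 0.    ]
bottle0 0.21 [171. 496.] [ 0.6765 -0.3648  0.    ]
1.0 [ 0.1436 -0.6339  0.2313] [ 0.9938  0.1112  0.     -0.0001] 0.08523448806144428
```

View pics/scene0.png

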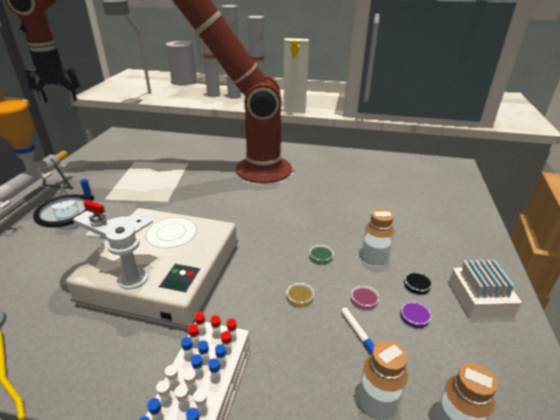

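View pics/top0.png

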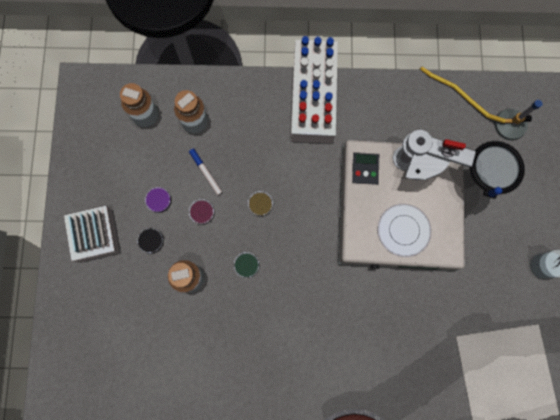

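The scene view shows the pink dish at (365,297) with purple, black, green and yellow dishes around it, and the magnifier parked left at about (65,210). In the top view pink is at (203,212), the stage at (404,230), the red T at (455,145) and the blue peg at (497,191). The networks' points agree with this. I'll move over the dish now.

Emit:
servo_tool:
  moves:
    - [0.037,0.013,0.016,0,0,0.06,1]
    - [0.037,0.013,0.016,0,0,0.06,1]
    - [0.037,0.013,0.016,0,0,0.06,1]
    - [0.037,0.013,0.016,0,0,0.06,1]
    - [0.032,0.022,0.016,0,0,0.06,1]
    - [0.032,0.022,0.016,0,0,0.06,1]
    - [0.032,0.022,0.016,0,0,0.06,1]
    - [0.032,0.022,0.016,0,0,0.06,1]

```text
t: 1.8
ee_pos: [0.4208, -0.4929, 0.3601]
tcp_rot: [0.938, 0.345, 0.0, 0.0]
contact_force: [0.3, 0.3, -0.6]
finger_gap: 0.0852
grip_force: 0.0
```

Emit:
servo_tool:
  moves:
    - [0.026,0.029,0,0,0,0.06,1]
    - [0.026,0.029,0,0,0,0.06,1]
    - [0.026,0.029,0,0,0,0.06,1]
    - [0.026,0.029,0,0,0,0.06,1]
    - [0.019,0.034,0,0,0,0.06,1]
    - [0.019,0.034,0,0,0,0.06,1]
    - [0.019,0.034,0,0,0,0.06,1]
    - [0.019,0.034,0,0,0,0.06,1]

```text
t: 2.6
ee_pos: [0.6002, -0.2406, 0.3594]
tcp_rot: [0.83, 0.558, -0.0, 0.0]
contact_force: [-0.4, -0.3, -0.2]
finger_gap: 0.085
grip_force: 0.0
```

Emit:
servo_tool:
  moves:
    - [0.01,0.038,0,0,0,0.06,1]
    - [0.01,0.038,0,0,0,0.06,1]
    - [0.01,0.038,0,0,0,0.06,1]
    - [0.01,0.038,0,0,0,0.06,1]
    - [0.001,0.039,0,0,0,0.06,1]
    - [0.001,0.039,0,0,0,0.06,1]
    - [0.001,0.039,0,0,0,0.06,1]
    - [0.001,0.039,0,0,0,0.06,1]

```text
t: 3.4
ee_pos: [0.6435, 0.0674, 0.3594]
tcp_rot: [0.673, 0.74, -0.0, 0.0]
contact_force: [-0.8, 0.0, 0.5]
finger_gap: 0.0855
grip_force: 0.0
```

Emit:
servo_tool:
  moves:
    - [-0.008,0.038,0,0,0,0.06,1]
    - [-0.008,0.038,0,0,0,0.06,1]
    - [-0.008,0.038,-0.02,0,0,0.06,1]
    - [-0.008,0.038,-0.03,0,0,0.06,1]
    - [-0.017,0.035,-0.03,0,0,0.06,1]
    - [-0.017,0.035,-0.03,0,0,0.06,1]
    - [-0.017,0.035,-0.03,0,0,0.06,1]
    - [-0.017,0.035,-0.02,0,0,0.06,1]
    - [0,0,0,0,0,0,1]

```text
t: 4.3
ee_pos: [0.5366, 0.3643, 0.1961]
tcp_rot: [0.473, 0.881, -0.001, -0.004]
contact_force: [-0.3, -0.6, 0.9]
finger_gap: 0.0852
grip_force: 0.0
```

```bash
python3 - <<'E'
from h import *
np.set_printoptions(precision=4,suppress=True)
c=capture('wrist'); cv2.imwrite('pics/w1.png',c['pixels']); print(c['origin'])
for s in regions_of('dish_pink',c)[:3]:
    print(s['p'],s['mask'].sum(),at_z(c,s['point'],.008))
for s in spot_point('dish_pink',c)[:3]: print(s['p'],np.array(s['point'])*[420,560],at_z(c,s['point'],0))
o=get_obs();print(o['t'],o['ee_pos'],o['tcp_rot'],o['joints'],o['contact_force'])
E
```

```text
[0.4988 0.4237 0.3383]
0.67 3838 [0.4882 0.4864 0.008 ]
0.66 2804 [0.5573 0.3681 0.008 ]
0.57 3385 [0.5893 0.4746 0.008 ]
0.91 [ 64.512 307.776] [0.4878 0.4832 0.    ]
0.76 [204.204 298.872] [0.5575 0.366  0.    ]
0.63 [133.812 381.92 ] [0.5859 0.4716 0.    ]
4.45 [0.5443 0.3577 0.1994] [ 0.4792  0.8777 -0.0001  0.0005] [-0.3193  0.6966 -0.5383  1.4503  0.3796  1.0989 -0.3569] [ 0.5175 -0.3204 -0.4608]
```

View pics/w1.png

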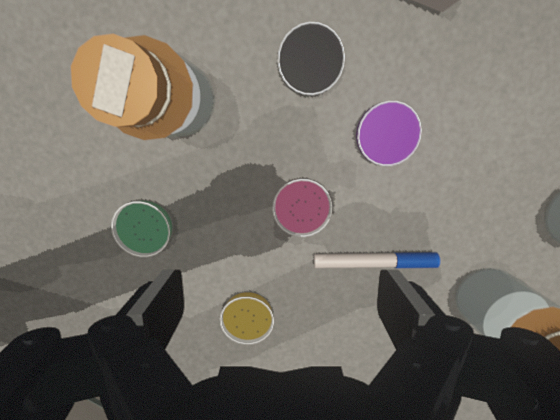

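The wrist view shows the pink dish at (302,208) with clear finger lanes on both sides. The marker is at row 260, below the lane. I'll descend and grip.

Emit:
servo_tool:
  moves:
    - [0.007,0.004,-0.04,0,0,0,1]
    - [0.007,0.004,-0.04,0,0,0,1]
    - [0,0,-0.04,0,0,0,1]
    - [0,0,-0.035,0,0,0,1]
    - [0,0,-0.02,0,0,0,1]
    - [0,0,-0.015,0,0,0,1]
    - [0,0,-0.007,0,0,0,1]
    - [0,0,-0.006,0,0,0,1]
    - [0,0,0,0,0,0,1]
  force: 25

```text
t: 5.35
ee_pos: [0.5582, 0.366, -0.0033]
tcp_rot: [0.479, 0.878, 0.0, 0.0]
contact_force: [0.3, 0.0, 0.4]
finger_gap: 0.0857
grip_force: 0.0
```

Emit:
servo_tool:
  moves:
    - [0,0,0,0,0,0,0.6]
    - [0,0,0,0,0,0,0.5]
    - [0,0,0,0,0,0,0.5]
    - [0,0,0,0,0,0,0.5]
    - [0,0,0,0,0,0,0.5]
  force: 25

```text
t: 5.85
ee_pos: [0.5584, 0.3667, -0.0023]
tcp_rot: [0.479, 0.878, 0.001, 0.001]
contact_force: [-0.2, 0.1, 6.4]
finger_gap: 0.0589
grip_force: 27.4
```

Emit:
servo_tool:
  moves:
    - [0,0,0.01,0,0,0,0.5]
    - [0,0,0.03,0,0,0,0.5]
    - [0,0,0.04,0,0,0,0.5]
    - [0,0,0.04,0,0,0,0.5]
    - [0,0,0.04,0,0,0,0.5]
    - [0,-0.02,0.04,0,0,-0.03,0.5]
    - [-0.004,-0.04,0,0,0,-0.065,0.5]
    - [-0.004,-0.04,0,0,0,-0.065,0.5]
    - [-0.004,-0.04,0,0,0,-0.065,0.5]
    - [-0.004,-0.04,0,0,0,-0.065,0.5]

```text
t: 6.85
ee_pos: [0.541, 0.1844, 0.1966]
tcp_rot: [0.602, 0.799, -0.0, 0.0]
contact_force: [0.1, -0.3, -0.2]
finger_gap: 0.0587
grip_force: 27.2
```

Emit:
servo_tool:
  moves:
    - [-0.004,-0.04,0,0,0,-0.065,0.5]
    - [-0.004,-0.04,0,0,0,-0.065,0.5]
    - [-0.004,-0.04,0,0,0,-0.065,0.5]
    - [-0.004,-0.04,0,0,0,-0.065,0.5]
    - [-0.004,-0.04,0,0,0,-0.065,0.5]
    - [-0.005,-0.03,0,0,0,-0.065,0.5]
    - [-0.004,-0.02,0,0,0,-0.04,0.5]
    - [0,0,0,0,0,0,0.5]

```text
t: 7.65
ee_pos: [0.5115, -0.0681, 0.1963]
tcp_rot: [0.76, 0.65, -0.001, 0.001]
contact_force: [-0.3, 0.8, -0.2]
finger_gap: 0.0591
grip_force: 27.2
```

```bash
python3 - <<'E'
from h import *
np.set_printoptions(precision=4,suppress=True)
c=capture('wrist'); cv2.imwrite('pics/w2.png',c['pixels']); print(c['origin'])
for s in spot_point('dish_pink',c)[:2]+spot_point('stage_center',c)[:2]: print(s['p'],np.array(s['point'])*[420,560],at_z(c,s['point'],0.08),at_z(c,s['point'],0.2))
o=get_obs();print(o['t'],o['ee_pos'],o['tcp_rot'],o['joints'],o['contact_force'],o['finger_gap'])
# ellipse fit of opal disc in the first top picture
t=capture('top'); im=cv2.imread('pics/top0.png'); g=cv2.cvtColor(im,cv2.COLOR_BGR2GRAY)
cc=cv2.HoughCircles(cv2.GaussianBlur(g[180:280,355:455],(3,3),0),cv2.HOUGH_GRADIENT,1,5,param1=80,param2=18,minRadius=10,maxRadius=34)
for x,y,r in cc[0][:5]: print('hough',x+355,y+180,r,at_z(t,[(y+180)/420,(x+355)/560],.08))
z=cv2.resize(im[110:280,330:540],None,fx=3.5,fy=3.5,interpolation=cv2.INTER_CUBIC)
w=cv2.resize(c['pixels'],None,fx=1,fy=1); cv2.imwrite('pics/t0z.png',z)
E
```

```text
[0.5217 0.0026 0.3378]
0.61 [281.694 278.88 ] [ 0.4995 -0.129   0.08  ] [ 0.5098 -0.0677  0.2   ]
7.8 [ 0.5128 -0.0623  0.1966] [ 0.7566  0.6538  0.0006 -0.0004] [ 0.3416  0.4734 -0.3828  1.8449  0.2238  0.8651 -0.2945] [-0.0559 -0.3077 -0.977 ] 0.059170100077678194
hough 403.5 229.5 16.1 [ 0.5129 -0.1045  0.08  ]
hough 406.5 233.5 21.0 [ 0.5038 -0.111   0.08  ]
hough 397.5 231.5 21.2 [ 0.5081 -0.0906  0.08  ]
hough 396.5 226.5 20.2 [ 0.5196 -0.0887  0.08  ]
hough 398.5 236.5 18.8 [ 0.4966 -0.0925  0.08  ]
```

View pics/w2.png

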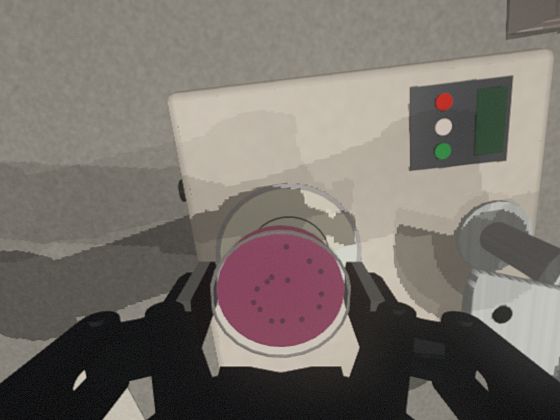

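View pics/t0z.png

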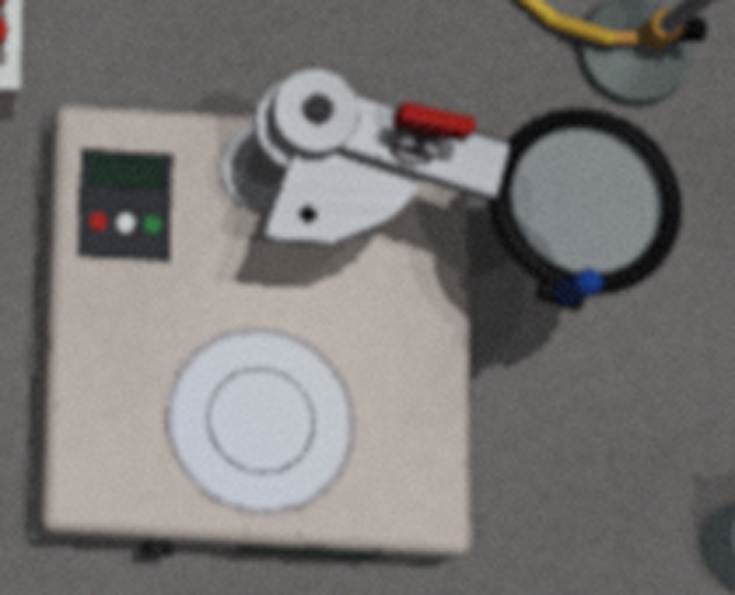

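The zoomed top view puts the opal disc's centre at about (404.4,229.9), which is world (0.512,-0.107). The wrist view agrees, and shows the dish held centrally between the pads at (281,288). I'll lower it there.

Emit:
servo_tool:
  moves:
    - [0,-0.022,0,0,0,0,0.5]
    - [0,-0.021,-0.01,0,0,0,0.5]
    - [0,0,-0.03,0,0,0,0.5]
    - [0,0,-0.03,0,0,0,0.5]
    - [0,0,-0.025,0,0,0,0.5]
    - [0,0,-0.012,0,0,0,0.5]
    - [0,0,-0.006,0,0,0,0.5]
    - [0,0,-0.002,0,0,0,0.5]
    - [0,0,0,0,0,0,0.5]

```text
t: 8.75
ee_pos: [0.5134, -0.1066, 0.082]
tcp_rot: [0.757, 0.653, 0.001, 0.001]
contact_force: [-0.2, 0.7, -1.2]
finger_gap: 0.0591
grip_force: 27.2
```

Emit:
servo_tool:
  moves:
    - [0,0,-0.001,0,0,0,0.5]
    - [0,0,-0.001,0,0,0,0.5]
    - [0,0,0,0,0,0,0.5]

```text
t: 9.05
ee_pos: [0.5128, -0.107, 0.0797]
tcp_rot: [0.757, 0.653, 0.0, 0.0]
contact_force: [0.3, -0.7, 0.6]
finger_gap: 0.0589
grip_force: 27.2
```

Emit:
servo_tool:
  moves:
    - [0,0,-0.001,0,0,0,0.5]
    - [0,0,-0.001,0,0,0,0.5]
    - [0,0,0,0,0,0,0.5]

```text
t: 9.35
ee_pos: [0.5127, -0.107, 0.0777]
tcp_rot: [0.757, 0.653, 0.0, 0.0]
contact_force: [-1.5, 0.3, 1.9]
finger_gap: 0.0595
grip_force: 27.4
```

Emit:
servo_tool:
  moves:
    - [0,0,-0.001,0,0,0,0.5]
    - [0,0,0,0,0,0,0.5]

```text
t: 9.55
ee_pos: [0.5127, -0.107, 0.0776]
tcp_rot: [0.757, 0.653, -0.0, 0.0]
contact_force: [-3.0, -0.1, 10.2]
finger_gap: 0.0587
grip_force: 28.1
```

Emit:
servo_tool:
  moves:
    - [0,0,0.001,0,0,0,0.74]
    - [0,0,0,0,0,0,0.8]
    - [0,0,0,0,0,0,1]
    - [0,0,0,0,0,0,1]
    - [0,0,0,0,0,0,1]
    - [0,0,0.02,0,0,0,1]
    - [0,0,0.04,0,0,0,1]
    - [0,0,0.05,0,0,0,1]
    - [0,0,0.05,0,0,0,1]
    - [0,0,0.05,0,0,0,1]

```text
t: 10.55
ee_pos: [0.5121, -0.1068, 0.2892]
tcp_rot: [0.757, 0.653, -0.0, -0.0]
contact_force: [1.3, 0.1, 0.7]
finger_gap: 0.0853
grip_force: 0.0
```

Emit:
servo_tool:
  moves:
    - [0,0,0.04,0,0,0,1]
    - [0.03,-0.02,0.04,0,0,-0.03,1]
    - [0.02,-0.02,0,0,0,-0.02,1]
    - [0,0,0,0,0,0,1]

```text
t: 10.95
ee_pos: [0.5621, -0.1492, 0.3644]
tcp_rot: [0.775, 0.632, -0.0, 0.001]
contact_force: [-0.8, -0.9, 0.2]
finger_gap: 0.0852
grip_force: 0.0
```

```bash
cat > look.py <<'E'
import sys
from h import *
np.set_printoptions(precision=4,suppress=True)
tag,names,qs=sys.argv[1],sys.argv[2].split(','),sys.argv[3].split(',')
for n in names:
    c=capture(n); cv2.imwrite(f'pics/{n}_{tag}.png',c['pixels'])
    for q in qs:
        q,z=q.split('@'); z=float(z)
        for s in spot_point(q,c)[:2]:
            if s['p']>.3: print(n,q,round(s['p'],2),np.round(np.array(s['point'])*[420,560]),at_z(c,s['point'],z))
o=get_obs();print(o['t'],o['ee_pos'],R.from_quat(o['tcp_rot']).as_matrix()[:,1],o['joints'],o['contact_force'],o['finger_gap'])
E
python3 look.py a wrist,scene,top dish_pink@.08,stage_center@.08,t_top@.2495,peg_top@.24,lens_center@.197,pivot@.188
```

```text
wrist dish_pink 0.79 [155. 234.] [ 0.5097 -0.1062  0.08  ]
wrist t_top 0.77 [214. 409.] [ 0.6637 -0.1704  0.2495]
wrist peg_top 0.97 [319. 313.] [ 0.5699 -0.2576  0.24  ]
wrist lens_center 0.89 [300. 365.] [ 0.6265 -0.2751  0.197 ]
wrist pivot 0.65 [136. 395.] [ 0.6793 -0.1134  0.188 ]
scene dish_pink 0.6 [316. 413.] [0.659 0.451 0.08 ]
scene dish_pink 0.58 [287. 413.] [0.5801 0.4555 0.08  ]
scene stage_center 0.69 [232. 172.] [ 0.5128 -0.1027  0.08  ]
scene t_top 0.69 [205.  92.] [ 0.6706 -0.1687  0.2495]
scene peg_top 0.86 [180.  80.] [ 0.5764 -0.2617  0.24  ]
scene lens_center 0.84 [211.  60.] [ 0.6365 -0.2815  0.197 ]
scene pivot 0.95 [235. 124.] [ 0.6714 -0.1164  0.188 ]
top dish_pink 0.76 [200. 156.] [0.574 0.462 0.08 ]
top dish_pink 0.64 [234. 406.] [ 0.503  -0.1098  0.08  ]
top stage_center 0.86 [230. 401.] [ 0.5107 -0.0996  0.08  ]
top t_top 0.47 [143. 455.] [ 0.6647 -0.1701  0.2495]
top peg_top 0.65 [192. 502.] [ 0.5663 -0.2623  0.24  ]
top pivot 0.8 [145. 418.] [ 0.6799 -0.1139  0.188 ]
12.0 [ 0.5605 -0.1455  0.3644] [ 0.9805 -0.1966 -0.    ] [ 0.4609  0.4291 -0.3918  1.4016  0.1638  1.343  -0.1337] [ 0.287  -0.3669  0.0188] 0.08537912903134823
```

View pics/wrist_a.png

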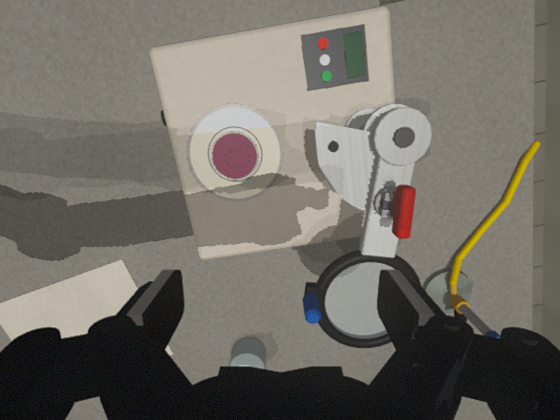

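The dish at (235,155) sits concentric inside the printed ring, so the placing is good. The red T is at (404,211) with its bar along the arm, and the blue peg is at (313,305). Next I'll go above the T and look again.

Emit:
servo_tool:
  moves:
    - [0.04,-0.01,0,0,0,-0.05,1]
    - [0.04,-0.01,-0.01,0,0,-0.05,1]
    - [0.021,-0.003,-0.02,0,0,0,1]
    - [0,0,-0.03,0,0,0,1]
    - [0,0,0,0,0,0,1]

```text
t: 12.5
ee_pos: [0.6594, -0.1682, 0.2987]
tcp_rot: [0.804, 0.595, -0.004, -0.004]
contact_force: [0.0, -0.5, -0.7]
finger_gap: 0.0852
grip_force: 0.0
```

```bash
python3 look.py b wrist t_top@.2495,pivot@.188,peg_top@.24,lens_center@.197; python3 - <<'E'
from h import *
c=capture('wrist'); im=c['pixels'].astype(int)
b,g,r=im[...,0],im[...,1],im[...,2]
m=((r>110)&(r>2*g)&(r>2*b)).astype(np.uint8)
n,l,st,ce=cv2.connectedComponentsWithStats(m); i=1+st[1:,4].argmax(); print(st[i],ce[i])
rc=cv2.minAreaRect(np.argwhere(l==i)[:,::-1].astype(np.float32)); print(rc)
for z in (.2495,.24): print(at_z(c,[rc[0][1]/420,rc[0][0]/560],z))
bx=[at_z(c,[p[1]/420,p[0]/560],.2495)[:2] for p in cv2.boxPoints(rc)]; print(np.round(bx,4)); print(get_obs()['ee_pos'])
E
```

```text
wrist t_top 0.97 [243. 288.] [ 0.6621 -0.1698  0.2495]
wrist t_top 0.56 [171. 137.] [ 0.5902 -0.1011  0.2495]
wrist pivot 0.88 [139. 290.] [ 0.6813 -0.1131  0.188 ]
wrist peg_top 0.81 [378. 201.] [ 0.5681 -0.2569  0.24  ]
wrist lens_center 0.76 [342. 284.] [ 0.6267 -0.276   0.197 ]
12.75 [ 0.6621 -0.1686  0.3071] [ 0.9558 -0.2939  0.0043] [ 0.3892  0.6403 -0.3438  1.1857  0.2085  1.3447 -0.2352] [ 0.8294 -0.4658 -0.0963] 0.08548643308082186
[208  32  12  13 126] [213.71428571  38.02380952]
((213.5, 38.0), (12.0, 11.0), 90.0)
[ 0.66035414 -0.04694699  0.2495    ]
[ 0.6593571 -0.044406   0.24     ]
[[ 0.6585 -0.0433]
 [ 0.6642 -0.0451]
 [ 0.6622 -0.0506]
 [ 0.6564 -0.0488]]
[ 0.66206798 -0.16859288  0.30700927]
```

View pics/wrist_b.png

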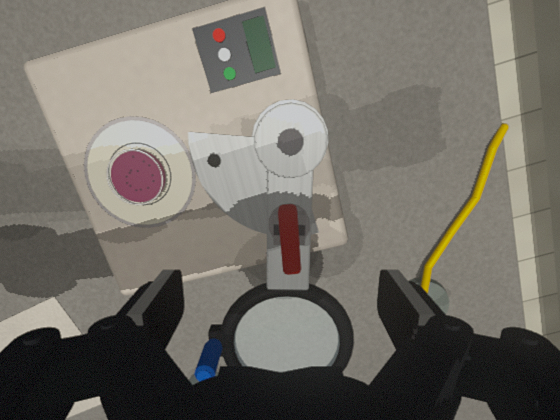

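The bar is at (289,240), centred between the fingers and square to the closing line. The network's T position also lies 60 mm from the pivot, as it must. I'll descend and grip.

Emit:
servo_tool:
  moves:
    - [0,0,-0.03,0,0,0,1]
    - [0,0,-0.025,0,0,0,1]
    - [0,0,-0.012,0,0,0,1]
    - [0,0,-0.006,0,0,0,1]
    - [0,0,0,0,0,0,0.5]
    - [0,0,0,0,0,0,0.3]
    - [0,0,0,0,0,0,0]
  force: 60

```text
t: 13.5
ee_pos: [0.6623, -0.1685, 0.233]
tcp_rot: [0.804, 0.594, 0.001, 0.001]
contact_force: [-0.3, 0.3, 0.6]
finger_gap: 0.0442
grip_force: 0.0
```

Emit:
servo_tool:
  moves:
    - [0,0,0,0,0,0,0]
    - [0,0,0,0,0,0,0]
    - [0,0,0,0,0,0,0]

```text
t: 13.8
ee_pos: [0.6629, -0.1692, 0.2326]
tcp_rot: [0.804, 0.594, 0.001, 0.002]
contact_force: [2.8, -1.4, 2.5]
finger_gap: 0.0101
grip_force: 61.0
```

Emit:
servo_tool:
  moves:
    - [0,0,0.004,0,0,0,0]
    - [0,0,0.005,0,0,0,0]
    - [0,0,0.004,0,0,0,0]
    - [0,0,0,0,0,0,0]

```text
t: 14.2
ee_pos: [0.6595, -0.168, 0.2416]
tcp_rot: [0.804, 0.594, -0.002, -0.003]
contact_force: [0.9, -0.3, -11.0]
finger_gap: 0.0106
grip_force: 59.3
```

Emit:
servo_tool:
  moves:
    - [0,0,0.001,0,0,0,0]
    - [0,0,0,0,0,0,0]

```text
t: 14.4
ee_pos: [0.6595, -0.168, 0.2436]
tcp_rot: [0.804, 0.594, -0.002, -0.002]
contact_force: [-0.8, 1.0, -11.8]
finger_gap: 0.0109
grip_force: 59.3
```

```bash
python3 - <<'E'
from h import *
for i in range(4):
    c=capture('scene'); o=get_obs(); print(o['ee_pos'],o['contact_force'],o['torque'])
cv2.imwrite('pics/s_lift.png',c['pixels'])
E
```

```text
[ 0.65961579 -0.1679598   0.2438173 ] [ -1.27657668   0.707911   -11.90086019] [0.15007235 0.30617483 0.02555762]
[ 0.65971442 -0.16803565  0.24400484] [ -2.09301517  -0.17669434 -10.52163104] [ 0.15079854  0.37856022 -0.0173453 ]
[ 0.65991553 -0.16807897  0.24422294] [ -2.24522765   0.0301201  -11.04293577] [0.17629356 0.34340261 0.00934561]
[ 0.6601579  -0.16822516  0.24448814] [ -1.97610179   0.41867466 -12.29001689] [0.08870045 0.37085049 0.01240555]
```

Emit:
servo_tool:
  moves:
    - [0,0,0.0005,0,0,0.08,0]
    - [0,0,0,0,0,0.1,0]
    - [0,0,0,0,0,0.1,0]

```text
t: 14.9
ee_pos: [0.6609, -0.1687, 0.2455]
tcp_rot: [0.712, 0.702, -0.001, -0.001]
contact_force: [-0.4, 0.5, -11.8]
finger_gap: 0.0104
grip_force: 59.2
```

```bash
python3 - <<'E'
from h import *
o=get_obs(); print(o['ee_pos'],o['contact_force'],o['torque'],R.from_quat(o['tcp_rot']).as_matrix()[:,1],o['joints'])
E
```

```text
[ 0.6608853  -0.16869267  0.24550916] [ -0.38406764   0.50031285 -11.84236943] [ 0.08524879  0.32153352 -0.01906148] [ 0.99989776 -0.01419264 -0.00174567] [ 0.42793515  0.68727871 -0.40915064  1.2860546   0.27217231  1.22403576
 -0.00468508]
```

Emit:
servo_tool:
  moves:
    - [0,0,0,0,0,0.143,0]
    - [0,0,0,0,0,0.143,0]
    - [0,0,0,0,0,0.143,0]
    - [0,0,0,0,0,0.143,0]
    - [0,0,0,0,0,0.143,0]
    - [0,0,0,0,0,0.143,0]
    - [0,0,0,0,0,0.143,0]
    - [0,0,0,0,0,0.143,0]
    - [0,0,0,0,0,0.143,0]
    - [0,0,0,0,0,0,0]

```text
t: 15.9
ee_pos: [0.6606, -0.1713, 0.2451]
tcp_rot: [0.152, 0.988, -0.002, -0.001]
contact_force: [-1.7, -2.0, -11.6]
finger_gap: 0.0105
grip_force: 59.3
```

Emit:
servo_tool:
  moves:
    - [0,0,-0.002,0,0,0,0]
    - [0,0,-0.002,0,0,0,0]
    - [0,0,-0.001,0,0,0,0]
    - [0,0,0,0,0,0,0]

```text
t: 16.3
ee_pos: [0.6612, -0.1713, 0.2416]
tcp_rot: [0.152, 0.988, -0.002, 0.0]
contact_force: [-2.9, -5.2, -7.9]
finger_gap: 0.01
grip_force: 59.7
```

```bash
python3 - <<'E'
from h import *
o=get_obs(); print(o['ee_pos'],o['contact_force'],o['torque'],R.from_quat(o['tcp_rot']).as_matrix()[:,1],o['joints'])
E
```

```text
[ 0.661179   -0.17128527  0.24161321] [-2.94531217 -5.20186575 -7.89399537] [-1.08954537  0.79721333 -0.02110992] [ 0.30110721  0.95357851 -0.00473997] [ 0.57550497  0.75123319 -0.7249595   1.28568055  0.49673522  1.28304117
  1.11312132]
```

Emit:
servo_tool:
  moves:
    - [0,0,-0.0005,0,0,0,0.15]
    - [0,0,0,0,0,0,0.4]
    - [0,0,0,0,0,0,0.6]
    - [0,0,0,0,0,0,0.6]
    - [0,0,0.02,0,0,0,0.6]
    - [0,0,0.04,0,0,0,0.6]
    - [0,0,0.02,0,0,-0.1,0.6]
    - [0,0,0,0,0,0,0.6]

```text
t: 17.1
ee_pos: [0.6641, -0.1665, 0.3261]
tcp_rot: [0.2, 0.98, 0.001, 0.005]
contact_force: [1.0, 0.6, 0.5]
finger_gap: 0.0514
grip_force: 0.0
```

```bash
python3 look.py c wrist,scene t_top@.2585,peg_top@.24,lens_center@.197,pivot@.188
```

```text
wrist t_top 0.92 [231. 270.] [ 0.6615 -0.1713  0.2585]
wrist peg_top 0.82 [153. 106.] [ 0.571 -0.255  0.24 ]
wrist peg_top 0.39 [ 30. 272.] [ 0.547  -0.1205  0.24  ]
wrist lens_center 0.71 [223. 140.] [ 0.6291 -0.2818  0.197 ]
wrist pivot 0.89 [199. 339.] [ 0.6794 -0.1158  0.188 ]
scene t_top 0.84 [199.  90.] [ 0.6638 -0.1741  0.2585]
scene lens_center 0.97 [211.  61.] [ 0.6365 -0.2777  0.197 ]
17.6 [ 0.6613 -0.1686  0.3197] [ 0.3909  0.9204 -0.0001] [ 0.5546  0.6974 -0.7214  1.1513  0.4415  1.4433  1.0701] [-0.3795  0.9611 -0.0039] 0.05129841059216906
```

View pics/wrist_c.png

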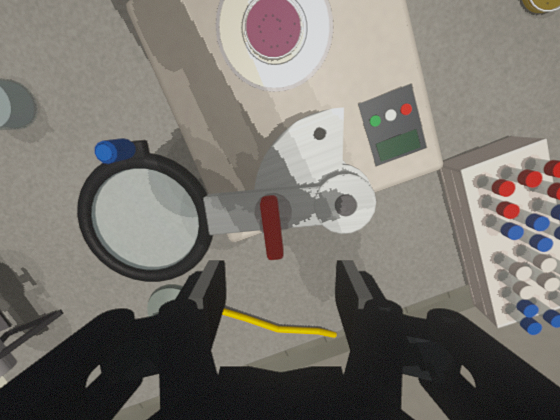

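The bar now lies across the arm, from (268,198) to (273,257), and stays out untouched. The peg top is at (104,153), about (0.569,-0.258), which is 181 mm from the pivot as it must be. I'll grip the peg now.

Emit:
servo_tool:
  moves:
    - [-0.031,-0.03,0,0,0,0,0.5]
    - [-0.031,-0.03,0,0,0,0,0.5]
    - [-0.031,-0.029,0,0,0,0,0.5]
    - [0,0,-0.03,0,0,0,0.5]
    - [0,0,-0.04,0,0,0,0.5]
    - [0,0,-0.025,0,0,0,0.5]
    - [0,0,-0.01,0,0,0,0.5]
    - [0,0,0,0,0,0,0.5]
  force: 30

```text
t: 18.4
ee_pos: [0.5679, -0.2574, 0.2141]
tcp_rot: [0.199, 0.98, 0.0, -0.001]
contact_force: [-0.4, 0.1, -0.1]
finger_gap: 0.0428
grip_force: 0.0
```

Emit:
servo_tool:
  moves:
    - [0,0,0,0,0,0,0.1]
    - [0,0,0,0,0,0,0]
    - [0,0,0,0,0,0,0]
    - [0,0,0,0,0,0,0]
  force: 30

```text
t: 18.8
ee_pos: [0.5697, -0.2577, 0.2174]
tcp_rot: [0.2, 0.98, -0.0, 0.002]
contact_force: [0.1, -0.9, 5.2]
finger_gap: 0.0149
grip_force: 29.6
```

```bash
python3 - <<'E'
from h import *
ps=[]
for i in range(4):
    c=capture('wrist'); o=get_obs(); ps.append(o['ee_pos']); print(o['ee_pos'],o['contact_force'],o['finger_gap'],o['grip_force'])
    s=spot_point('pivot',c); print(at_z(c,s[0]['point'],.188) if s else 0)
p=np.mean(ps,0)[:2]
P=np.array([.680,-.1145]); print(np.linalg.norm(p-P),np.degrees(np.arctan2(*(p-P)[::-1])))
cv2.imwrite('pics/w_peg.png',c['pixels'])
E
```

```text
[ 0.569638   -0.25772903  0.21736212] [-1.05908895 -1.05422315  6.81264901] 0.014865168334902276 29.679188132286072
0
[ 0.56967393 -0.25769259  0.21739473] [-0.47090424 -0.254636    5.19978688] 0.014866393842030928 29.700023531913757
0
[ 0.56962874 -0.25769437  0.21737087] [-1.35385003 -0.28673556  5.73525123] 0.014692656264052298 29.708512723445892
[ 0.59938283 -0.26883519  0.188     ]
[ 0.56965682 -0.25768874  0.21738849] [-0.07415825  0.35758195  5.31272274] 0.014623218900756534 29.71111536026001
0
0.1807867234479387 -127.61779525931986
```

```bash
python3 -c "
import numpy as np
t=np.radians(232.4)-.0873*np.arange(16)
p=.1808*np.c_[np.cos(t),np.sin(t)]
print(np.round(np.diff(p,axis=0),4).tolist(), p[-1]+[.68,-.1145])"
```

```text
[[-0.0121, 0.0102], [-0.0111, 0.0112], [-0.0101, 0.0121], [-0.009, 0.0129], [-0.0079, 0.0137], [-0.0066, 0.0143], [-0.0054, 0.0148], [-0.0041, 0.0152], [-0.0027, 0.0155], [-0.0013, 0.0157], [0.0, 0.0158], [0.0014, 0.0157], [0.0028, 0.0155], [0.0041, 0.0152], [0.0054, 0.0148]] [ 0.51311857 -0.04493545]
```

Emit:
servo_tool:
  moves:
    - [0,0,0.002,0,0,0,0]
    - [-0.006,0.005,0.001,0,0,-0.043,0]
    - [-0.006,0.005,0,0,0,-0.044,0]
    - [-0.011,0.011,0,0,0,-0.087,0]
    - [-0.01,0.012,0,0,0,-0.087,0]
    - [-0.009,0.013,0,0,0,-0.087,0]
    - [0,0,0,0,0,0,0]

```text
t: 19.9
ee_pos: [0.5259, -0.208, 0.2175]
tcp_rot: [0.364, 0.931, 0.001, -0.001]
contact_force: [4.2, 1.3, -8.4]
finger_gap: 0.0148
grip_force: 30.1
```

Emit:
servo_tool:
  moves:
    - [-0.008,0.014,0,0,0,-0.087,0]
    - [-0.007,0.014,0,0,0,-0.087,0]
    - [-0.005,0.015,0,0,0,-0.088,0]
    - [-0.004,0.015,0,0,0,-0.087,0]
    - [-0.003,0.0155,0,0,0,-0.087,0]
    - [0,0,0,0,0,0,0]

```text
t: 20.5
ee_pos: [0.5015, -0.1353, 0.2176]
tcp_rot: [0.557, 0.831, 0.002, 0.001]
contact_force: [7.6, -0.5, -11.0]
finger_gap: 0.0147
grip_force: 30.3
```

Emit:
servo_tool:
  moves:
    - [0,0.0155,-0.001,0,0,-0.087,0]
    - [0.001,0.016,-0.0005,0,0,-0.087,0]
    - [0.002,0.0155,0,0,0,-0.087,0]
    - [0.003,0.0155,0,0,0,-0.088,0]
    - [0.004,0.015,0,0,0,-0.087,0]
    - [0,0,0,0,0,0,0]

```text
t: 21.1
ee_pos: [0.5096, -0.0582, 0.2174]
tcp_rot: [0.723, 0.691, 0.0, -0.001]
contact_force: [-3.3, 0.4, 4.7]
finger_gap: 0.0144
grip_force: 31.7
```

```bash
python3 look.py d wrist,top,scene lens_center@.197,t_top@.2585,peg_top@.24,pivot@.188; python3 - <<'E'
import cv2
im=cv2.imread('pics/top_d.png'); cv2.imwrite('pics/topd_z.png',cv2.resize(im[110:280,330:540],None,fx=3.5,fy=3.5,interpolation=cv2.INTER_CUBIC))
E
```

```text
wrist lens_center 0.91 [359. 286.] [ 0.5093 -0.1207  0.197 ]
wrist peg_top 0.86 [308. 280.] [ 0.5084 -0.0601  0.24  ]
wrist pivot 0.6 [360. 286.] [ 0.5091 -0.1285  0.188 ]
top lens_center 0.87 [220. 425.] [ 0.5151 -0.1196  0.197 ]
top peg_top 0.89 [220. 403.] [ 0.5061 -0.0632  0.24  ]
top pivot 0.59 [145. 418.] [ 0.6791 -0.1147  0.188 ]
scene lens_center 0.64 [189. 156.] [ 0.5097 -0.1258  0.197 ]
scene t_top 0.56 [193. 127.] [ 0.6286 -0.1166  0.2585]
scene peg_top 0.93 [173. 174.] [ 0.5038 -0.0781  0.24  ]
scene pivot 0.67 [236. 123.] [ 0.6757 -0.1153  0.188 ]
scene pivot 0.49 [192. 127.] [ 0.5246 -0.1915  0.188 ]
21.85 [ 0.5086 -0.0614  0.2173] [ 0.9988 -0.0488 -0.0021] [ 0.3791  0.4491 -0.437   1.8258  0.2333  0.9195 -0.2115] [-4.2127  2.9631  4.4597] 0.014816668300092749
```

Emit:
servo_tool:
  moves:
    - [0.003,0.007,-0.0005,0,0,-0.044,0]
    - [0.003,0.0075,0,0,0,-0.043,0]
    - [0,0,0,0,0,0,0]
    - [0,0,0,0,0,0,0]

```text
t: 22.25
ee_pos: [0.5142, -0.0459, 0.2173]
tcp_rot: [0.753, 0.658, -0.001, -0.001]
contact_force: [-5.8, 3.1, 9.3]
finger_gap: 0.015
grip_force: 32.2
```

```bash
python3 look.py e top,scene,wrist lens_center@.197,t_top@.2585,peg_top@.24,stage_center@.08; python3 - <<'E'
import cv2
im=cv2.imread('pics/top_e.png'); cv2.imwrite('pics/tope_z.png',cv2.resize(im[110:280,330:540],None,fx=3.5,fy=3.5,interpolation=cv2.INTER_CUBIC))
E
```

```text
top stage_center 0.74 [279. 189.] [0.3958 0.3791 0.08  ]
top stage_center 0.73 [234. 403.] [ 0.5034 -0.104   0.08  ]
scene lens_center 0.66 [192. 161.] [ 0.5216 -0.1082  0.197 ]
scene lens_center 0.36 [192. 131.] [ 0.5328 -0.1755  0.197 ]
scene t_top 0.51 [192. 132.] [ 0.6226 -0.1097  0.2585]
scene peg_top 0.72 [175. 179.] [ 0.5091 -0.0637  0.24  ]
scene stage_center 0.7 [233. 172.] [ 0.5177 -0.1008  0.08  ]
wrist lens_center 0.81 [358. 287.] [ 0.5088 -0.1075  0.197 ]
23.0 [ 0.5141 -0.0461  0.2173] [ 0.9908 -0.1351 -0.0031] [ 0.3327  0.4524 -0.4146  1.8154  0.2219  0.9227 -0.3156] [-5.9613  2.8309  7.4888] 0.014767209700896842
```

View pics/tope_z.png

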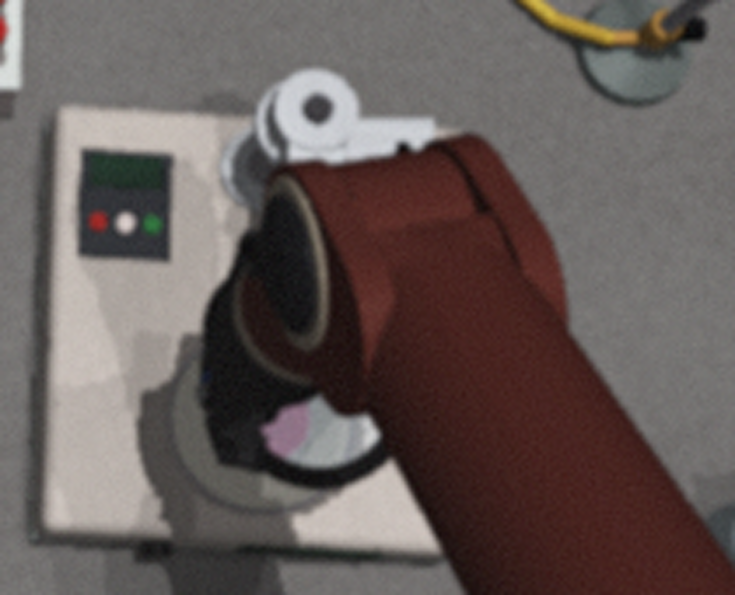

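The robot hides the view from above, but the wrist network puts the lens at (0.509,-0.108), over the stage. I'll release the peg, rise, move above the T and look.

Emit:
servo_tool:
  moves:
    - [0,0,0,0,0,0,0.3]
    - [0,0,0,0,0,0,0.6]
    - [0,0,0,0,0,0,0.6]
    - [0,0,0.03,0,0,0,0.6]
    - [0,0,0.045,0,0,0,0.6]
    - [0,0,0.035,0,0,0,0.6]
    - [0.036,-0.022,0,0,0,0.03,0.6]
    - [0.035,-0.022,0,0,0,0.03,0.6]
    - [0.035,-0.022,0,0,0,0.03,0.6]
    - [0,0,0,0,0,0,0.6]

```text
t: 24.0
ee_pos: [0.6242, -0.1178, 0.3233]
tcp_rot: [0.726, 0.688, -0.001, 0.0]
contact_force: [0.6, 0.4, -0.2]
finger_gap: 0.0512
grip_force: 0.0
```

```bash
python3 look.py f wrist,scene,top lens_center@.197,t_top@.2585,pivot@.188,peg_top@.24; python3 look.py g wrist t_top@.2585,pivot@.188,lens_center@.197
```

```text
wrist lens_center 0.78 [206. 147.] [ 0.5108 -0.1079  0.197 ]
wrist t_top 0.7 [223. 274.] [ 0.6195 -0.1097  0.2585]
wrist pivot 0.97 [201. 347.] [ 0.6815 -0.1149  0.188 ]
wrist peg_top 0.9 [134. 109.] [ 0.5125 -0.0473  0.24  ]
scene lens_center 0.71 [192. 161.] [ 0.5185 -0.1107  0.197 ]
scene t_top 0.71 [191. 131.] [ 0.6222 -0.1131  0.2585]
scene t_top 0.38 [189. 160.] [ 0.6032 -0.0604  0.2585]
scene pivot 0.88 [237. 123.] [ 0.6769 -0.1146  0.188 ]
scene pivot 0.7 [255. 321.] [0.6503 0.2682 0.188 ]
scene peg_top 0.64 [178. 180.] [ 0.5207 -0.0572  0.24  ]
top lens_center 0.97 [219. 419.] [ 0.5166 -0.1074  0.197 ]
top t_top 0.61 [159. 430.] [ 0.6265 -0.1149  0.2585]
top t_top 0.53 [276. 192.] [0.3909 0.3437 0.2585]
top peg_top 0.92 [219. 396.] [ 0.5093 -0.0491  0.24  ]
24.75 [ 0.6214 -0.112   0.3265] [ 0.9989 -0.0479  0.0001] [ 0.3817  0.5468 -0.4249  1.3178  0.223   1.3234 -0.0906] [-0.5315 -0.1581 -0.1132] 0.05139892829262952
wrist t_top 0.58 [232. 280.] [ 0.6201 -0.1113  0.2585]
wrist pivot 0.57 [205. 349.] [ 0.6814 -0.1132  0.188 ]
wrist lens_center 0.65 [212. 151.] [ 0.5092 -0.1084  0.197 ]
24.95 [ 0.6215 -0.112   0.3264] [ 0.9989 -0.0479 -0.0002] [ 0.3817  0.5471 -0.4249  1.3177  0.223   1.3234 -0.0905] [-0.096  -1.4246  0.8223] 0.05107809017353669
```

View pics/wrist_f.png

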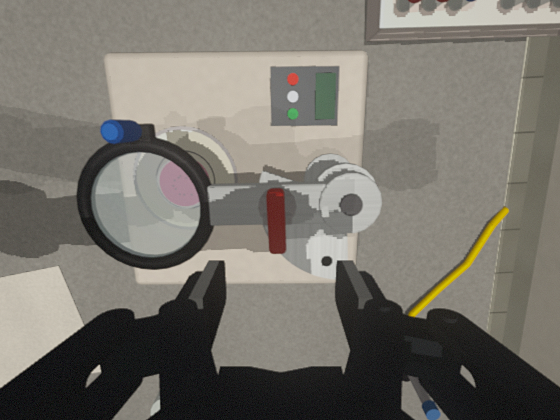

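The bar lies across the arm at (277,222), and pivot, arm and lens point at the stage within about 0.01 rad. I'll grip the T.

Emit:
servo_tool:
  moves:
    - [-0.0015,0,-0.03,0,0,0,0.6]
    - [0,0,-0.03,0,0,0,0.6]
    - [0,0,-0.015,0,0,0,0.6]
    - [0,0,-0.009,0,0,0,0.6]
    - [0,0,0,0,0,0,0.3]
    - [0,0,0,0,0,0,0]
    - [0,0,0,0,0,0,0]
    - [0,0,0,0,0,0,0]
    - [0,0,0,0,0,0,0]
  force: 60

```text
t: 25.85
ee_pos: [0.6215, -0.112, 0.244]
tcp_rot: [0.724, 0.69, 0.002, 0.002]
contact_force: [2.1, -0.8, 2.0]
finger_gap: 0.0103
grip_force: 62.6
```

Emit:
servo_tool:
  moves:
    - [0,0,0.002,0,0,0,0]
    - [0,0,0.002,0,0,0,0]
    - [0,0,0,0,0,0,0]

```text
t: 26.15
ee_pos: [0.6213, -0.112, 0.2445]
tcp_rot: [0.724, 0.69, 0.001, 0.0]
contact_force: [7.4, -0.8, -10.7]
finger_gap: 0.0101
grip_force: 60.9
```

```bash
cat > st.py <<'E'
from h import *
np.set_printoptions(precision=4,suppress=True)
F=[]
for i in range(3): capture('wrist'); o=get_obs(); F.append(np.r_[o['contact_force'],o['torque']])
print(o['t'],o['ee_pos'],np.mean(F,0),R.from_quat(o['tcp_rot']).as_matrix()[:,1],o['finger_gap'],o['grip_force'],o['joints'][6])
E
python3 st.py
```

```text
26.3 [ 0.6213 -0.112   0.2444] [ 6.8485 -0.2146 -9.4019 -0.1146 -1.6614  0.0238] [ 0.9989 -0.0478  0.0019] 0.010332878138888626 60.9749311208725 -0.12010861020115002
```

Emit:
servo_tool:
  moves:
    - [0.001,0,0.002,0,0,0,0]
    - [0,0,0.002,0,0,0,0]
    - [0,0,0,0,0,0,0]

```text
t: 26.6
ee_pos: [0.6214, -0.112, 0.2476]
tcp_rot: [0.724, 0.69, 0.0, -0.001]
contact_force: [7.0, -0.1, -12.5]
finger_gap: 0.0099
grip_force: 60.8
```

```bash
python3 st.py
```

```text
26.75 [ 0.6214 -0.1121  0.2473] [  6.8997  -0.3181 -11.9281  -0.0427  -1.5656   0.0006] [ 0.9989 -0.0478 -0.0009] 0.010444063439724783 60.73259174823761 -0.11848753135402168
```

Emit:
servo_tool:
  moves:
    - [0,0,0.001,0,0,0,0]
    - [0,0,0,0,0,-0.08,0]
    - [0,0,0,0,0,-0.1,0]
    - [0,0,0,0,0,-0.1,0]
    - [0,0,0,0,0,0,0]

```text
t: 27.25
ee_pos: [0.6217, -0.112, 0.2484]
tcp_rot: [0.813, 0.582, 0.0, -0.0]
contact_force: [7.1, -0.3, -12.9]
finger_gap: 0.0108
grip_force: 60.6
```

```bash
python3 st.py
```

```text
27.4 [ 0.6216 -0.112   0.2484] [  7.145   -0.4103 -12.4509  -0.1228  -1.663   -0.0331] [ 0.9468 -0.3219 -0.0005] 0.010165003968954594 60.657405853271484 -0.36006278614463794
```

Free rotation. I'll finish the twist back (1.29 rad more).

Emit:
servo_tool:
  moves:
    - [0,0,0,0,0,-0.143,0]
    - [0,0,0,0,0,-0.143,0]
    - [0,0,0,0,0,-0.143,0]
    - [0,0,0,0,0,-0.143,0]
    - [0,0,0,0,0,-0.143,0]
    - [0,0,0,0,0,-0.143,0]
    - [0,0,0,0,0,-0.143,0]
    - [0,0,0,0,0,-0.143,0]
    - [0,0,0,0,0,-0.143,0]
    - [0,0,0,0,0,0,0]

```text
t: 28.4
ee_pos: [0.6226, -0.1118, 0.2487]
tcp_rot: [1.0, -0.023, 0.001, 0.0]
contact_force: [8.1, -0.7, -11.6]
finger_gap: 0.0104
grip_force: 60.7
```

```bash
python3 st.py
```

```text
28.55 [ 0.6226 -0.1118  0.2486] [  8.472   -1.0084 -11.7704  -0.2476  -1.9968  -0.0132] [-0.0439 -0.999  -0.0003] 0.010240644962066885 60.72176456451416 -1.4732392050713776
```

Emit:
servo_tool:
  moves:
    - [0,0,-0.003,0,0,0,0]
    - [0,0,-0.003,0,0,0,0]
    - [0,0,-0.003,0,0,0,0]
    - [0,0,-0.002,0,0,0,0]
    - [0,0,0,0,0,0,0]

```text
t: 29.05
ee_pos: [0.6226, -0.1118, 0.2382]
tcp_rot: [1.0, -0.022, 0.001, -0.0]
contact_force: [8.3, -0.4, -9.2]
finger_gap: 0.0099
grip_force: 61.0
```

```bash
python3 st.py
```

```text
29.2 [ 0.6226 -0.1118  0.2384] [ 7.2549 -0.8732 -9.5862 -0.2315 -1.7697 -0.0347] [-0.044  -0.999  -0.0005] 0.010342105136574208 60.987210273742676 -1.4734923352963691
```

The pin is sinking into the hole: z has dropped 10 mm and the spring force is still on the fingers. I'll lower the rest and release.

Emit:
servo_tool:
  moves:
    - [0,0,-0.002,0,0,0,0]
    - [0,0,-0.002,0,0,0,0]
    - [0,0,-0.002,0,0,0,0]
    - [0,0,0,0,0,0,0]

```text
t: 29.6
ee_pos: [0.6227, -0.1119, 0.2354]
tcp_rot: [1.0, -0.022, 0.002, -0.0]
contact_force: [5.7, -0.9, 1.9]
finger_gap: 0.0102
grip_force: 62.4
```

```bash
python3 st.py
```

```text
29.75 [ 0.6227 -0.1119  0.2354] [ 5.5745 -0.6828  0.6621 -0.0634 -1.269  -0.014 ] [-0.044  -0.999  -0.0002] 0.010164980935627482 62.35879182815552 -1.4735807308699487
```

Emit:
servo_tool:
  moves:
    - [0,0,0,0,0,0,0.15]
    - [0,0,0,0,0,0,0.4]
    - [0,0,0,0,0,0,0.6]
    - [0,0,0,0,0,0,0.6]
    - [0,0,0.02,0,0,0,0.6]
    - [0,0,0.04,0,0,0,0.6]
    - [0,0,0.04,0,0,0,0.6]
    - [0,0,0.02,0,0,0,0.6]
    - [0,0,0,0,0,0,0.6]

```text
t: 30.65
ee_pos: [0.6222, -0.1122, 0.3584]
tcp_rot: [1.0, -0.022, 0.004, 0.0]
contact_force: [0.5, -0.1, -0.7]
finger_gap: 0.0509
grip_force: 0.0
```

```bash
python3 look.py h wrist,scene lens_center@.197,t_top@.2495,pivot@.188,dish_pink@.08; python3 - <<'E'
from h import *
# triangulate T top from wrist and scene pictures; bar direction from its red mask
A=[];
for n in ('wrist','scene'):
    c=capture(n); s=spot_point('t_top',c)[0]; a=at_z(c,s['point'],.2495); o=np.array(c['origin']); A.append((o,(a-o)/np.linalg.norm(a-o)))
    r=regions_of('t_top',c)
    if n=='wrist' and r:
        im=c['pixels'].astype(int); m=(im[...,2]>1.8*im[...,1])&(im[...,2]>70); m[:, :]&=np.hypot(*(np.indices(m.shape)-np.array(s['point']).reshape(2,1,1)*np.array([420,560]).reshape(2,1,1)))<60
        rc=cv2.minAreaRect(np.argwhere(m)[:,::-1].astype(np.float32)); b=np.array([at_z(c,[p[1]/420,p[0]/560],.2495)[:2] for p in cv2.boxPoints(rc)])
        e=max([b[1]-b[0],b[2]-b[1]],key=np.linalg.norm); print('bar',m.sum(),np.linalg.norm(e),np.degrees(np.arctan2(e[1],e[0])),b.mean(0))
(o1,d1),(o2,d2)=A
t=np.linalg.lstsq(np.c_[d1,-d2],o2-o1,rcond=None)[0]; print('T',o1+d1*t[0],o2+d2*t[1])
E
```

```text
wrist lens_center 0.72 [302. 277.] [ 0.5139 -0.1032  0.197 ]
wrist t_top 0.81 [215. 280.] [ 0.6219 -0.1107  0.2495]
wrist pivot 0.66 [137. 280.] [ 0.6802 -0.1135  0.188 ]
scene lens_center 0.92 [192. 161.] [ 0.5203 -0.1082  0.197 ]
scene lens_center 0.53 [258. 369.] [0.6491 0.3529 0.197 ]
scene t_top 0.74 [194. 130.] [ 0.6182 -0.118   0.2495]
scene pivot 0.87 [236. 122.] [ 0.6755 -0.1168  0.188 ]
scene dish_pink 0.81 [284. 415.] [0.57  0.461 0.08 ]
scene dish_pink 0.69 [232. 171.] [ 0.5143 -0.1057  0.08  ]
31.15 [ 0.6208 -0.1119  0.3537] [-0.0442 -0.999  -0.0002] [ 0.1437  0.5061  0.0002  1.2736 -0.0002  1.3632 -1.4711] [-0.0758 -0.5035  0.877 ] 0.05123238774878334
bar 739 0.058657518291328405 -171.66154018025725 [ 0.61578826 -0.11171271]
T [ 0.62506532 -0.10925746  0.24928952] [ 0.62668579 -0.11108656  0.24883241]
```

```bash
python3 -c "
from bench import *
print(hand_in())"
```

```text
the job is handed in; nothing more can be done
None
```

I handed the job in at about 31 s of the 72 s. By my measurements the pink dish is centred on the stage, the arm is over it, the pin is home and the handle is twisted back; `hand_in()` returned no verdict.

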